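# Start the fume hood's fan and push its sash up to the height pointer

## Robot

A 6-joint arm with a two-finger parallel gripper is mounted at the origin on a cart in front of the work surface, level with it; the furniture and walls round the work are solid. World frame = base frame: x ahead of the robot, y to its left, z up, the work surface at z = 0. Lengths are in m, angles in degrees, forces in N, time in s.
With the tool pointing down it reaches from about 0.375 to 0.9 m from the base axis. Payload 3.1 kg.
Tool frame: the origin (TCP) lies between the finger pads; the fingertips stand 22 mm ahead of it and the grasp point (between the pads) lies 3 mm ahead of it (bot.tip_extent is the distance from the TCP to the fingertips, in m); y points along the fingers, z is the direction in which the jaws open and shut, and the axes are right-handed (so a half turn about y gives the same grasp; the last joint's range is limited). The gripper opens to 87 mm and grips with 3 to 60 N. Pads are 19 mm wide; open, the fingers measure 117 mm over their backs; the gripper's body (75 mm by 190 mm) begins 51 mm behind the grasp point.
Start: joints at [61.392, 30.224, 82.088, -0, 67.689, -10.227], TCP at [0.197, 0.593, 0.245] pointing down, gripper open.
Joint ranges: [-176.69, 176.69], [-43.24, 126.21], [12.49, 139.97], [-82, 262], [0, 151.66], [-163.58, 163.58]. Speed limits (degrees/s): [159.86, 159.86, 180, 180, 180, 180].

## Interface

Orientations are given as a 3x3 rotation matrix whose columns are the frame's x, y, z axes.
In Python, from rig import bot, eyes, models gives the robot as it stands. The module is installed in compiled form; this text tells all that it offers.
- The arm moves only by the tool arm_command, never from a script. Its arguments are lists of equal length, an entry for each row: "translation": the shift along the tool's x, y, z each as a share of 0.08 m, from -1 to 1, a list of three; "rotation": the turn, a rotation vector about the tool's x, y, z each as a share of 60 degrees, from -1 to 1, a list of three; "grip": the closure, from -1 (fully open) to 1 (shut), so that 0 is half open. In form: {"translation": [[x, y, z], ...], "rotation": [[rx, ry, rz], ...], "grip": [grip, ...]}. A call has 1 to 5 rows; each row is the pose to reach, as a shift and turn from the pose commanded when the call began, along the tool's axes at that moment; what a row does not reach only later rows make up. A row lasts 1/10 s, in which the tool goes at most 50 mm and 8.59 degrees, less where a joint would pass 70% of its speed; a pose out of reach is approached as far as the arm can. A call with a number of a shift or a turn outside -1 to 1 is refused whole. A call with a gripper value outside its range is refused whole. The fingers move at their own pace and stop on an object; the grip force is fixed at half the most. Time passes only in rows, so rows that repeat a pose let the fingers close. It gives the time, the measured TCP pose, the force and the opening at its end, in the units of the state.
- bot.read_state(): the state, without advancing time (a new reading comes with each control period).
- eyes.capture(name): name is "side" or "top"; returns a dict with "image" (480x640x3 uint8, blue, green, red), "mtx" (3x3 intrinsics, pixels), "rvec" (rotation vector, rad) and "tvec" (3), from world to camera coordinates, as OpenCV has them. Camera axes: x right, y down, z forward; pixel columns grow to the right and rows downward; lengths in m; the calibration is good to about 2 mm. A picture is of the moment at which its call begins. There is no depth.
- bot.hand_in(): hands the job in, once; it reports no verdict.
Trained networks look in the newest picture that a camera, given by its name, has taken for a name from the list of things; names that differ only in an ending like _2 or _b are one class to them, and where a whole thing is asked for, a point or a joint stands for the part that bears it (a point fixed in the world has none). Each returns a list of dicts, best first, with "conf" (0 to 1); they miss things now and then, are a little off and sometimes report something else, mostly with a low value. They report only what shows in the picture. A call takes as long as a camera call.
- models.recognise(camera, thing): "extent" ([left, top, right, bottom] as shares, 0 to 1, of the picture: columns of its width, rows of its height, round what is visible of it).
- models.spot_point(camera, thing): "point" ([column, row] as shares, 0 to 1, of the picture: columns of its width, rows of its height: a listed point, or the origin of a listed thing).
The state is a dict: "time_s": time; "joint_positions": joint angles; "qvel": joint speeds; "tau": joint torques, N m; "position": TCP position; "tcp_rot": TCP orientation; "force": force on the tool from outside, world axes, zero at the start; "moment": the same for the moment, N m; "opening": opening from 0.0 (shut) to 1.0 (fully open).
Only numpy, scipy, OpenCV 4.12 (cv2) and the standard library are available. Lean on these libraries where they do the work, as an engineer would, in place of code of your own. Each camera call takes 0.05 s, during which the arm holds its last target. There are 200 camera calls.

## Task

Make the small fume hood ready for work on the grey jar inside it: first press the green button on the fan box fully in, so that the fan runs before the hood is opened, then put the fingertips beneath the projecting lip of the sash and push the sash up until the underside of the lip is level with the tip of the red pointer on the right-hand post. Leave the sash standing there and draw clear. Only push: do not pinch the lip between the fingers, do not press the red button, and do not move the pointer or the loose things standing about.

Things in the scene. Friction and masses are not known exactly. Their poses are not given: they have to be found in the camera images.
- start_top (a point): centre of the top face of the green fan button (33 mm across), the one nearer the robot on a grey box 150 x 80 mm and 57 mm high with a black face; about 74 mm above the bench when out. It goes 7 mm straight down under about 4 N and stays where it is left
- fan_start (a joint): travel of the green button in m: 0 out (fan off), 0.007 fully pressed in; the fan runs from 0.0045 on
- stop_top (a point): centre of the top face of the red stop button, the same size, on the same box 72 mm behind the green one; not to be pressed
- fan_stop (a joint): travel of the red button in m: 0 out, 0.007 fully in; it springs back
- hood: white fume hood 420 x 280 mm, 560 mm high (625 with its filter box); origin on the bench below the middle of the clear pane; x points into the hood, y to the left, z up. Two aluminium posts 330 mm apart (fronts at x = -0.034, 45 mm wide) guide the sash; the white plinth's face is at x = 0 and the grey floor 112 mm above the bench. Outside the posts hang the counterweights
- lip_edge (a point): middle of the underside of the sash lip, 6 mm behind its front edge, 40 mm in front of the pane (hood x = -0.040); axes as the hood's. The lip is a level ledge 326 mm long, 12 mm thick, with a round nose (radius 6 mm). Below it all is free down to the bench as far as the plinth, 40 mm behind this point. Its underside is 124 mm above the bench when the sash is shut
- sash (a joint): height of the sash in m: 0 shut, 0.215 at its upper stop. Two counterweights balance it; 4 to 6 N moves it up or down and it stays where it is left. Its parts: the lip (sash_c0), the lip's round nose (sash_c1) and a 3 mm black rubber strip on the lip's upper face (sash_c2); touching strip and lip at once counts as pinching
- pointer_tip (a point): tip of the red pointer, a 34 x 18 mm red clip with a pointed end towards the lip on the front of the right-hand post; it stands at the height (215 to 300 mm above the bench) that the lip's underside must reach, and in x it stands 3 mm in front of lip_edge
- jar_grey: grey jar with a blue lid, 79 mm across and 102 mm high, standing inside the hood; origin at the centre of its underside; loose, to be left alone
- bottle_red: red squeeze bottle, 42 mm across and 155 mm high; origin at the centre of its underside; loose, to be left alone
- bottle_blue: blue squeeze bottle, same size and origin; loose, to be left alone
- bottle_yellow: yellow squeeze bottle, same size and origin; loose, to be left alone
- applicator: steel film applicator 34 x 103 x 26 mm lying on the bench; origin under its centre; loose, to be left alone
- marker: black and white marker pen 13 x 130 x 14 mm lying on the bench; origin under its centre; loose, to be left alone
- swatches_in: pile of grey and cream swatch cards, 118 x 113 mm and 55 mm high, inside the hood; origin at the centre of its underside; loose, to be left alone

How it is judged:
By the outcome, as a careful person would: the job done as asked, in the order asked, and still so for the second after the job is handed in, with the robot touching nothing.
It also fails if it takes over 51 s, if anything falls off the work surface, if the arm or the gripper's body presses on something with over 40 N, if the wrist force passes 120 N, or if a joint passes its speed limit or range.

## Working session

There is one attempt and no reset: what is moved stays moved. The work goes in short steps, Python scripts to look and compute and a tool call to move; the robot and the scene stay as the last step left them, time stands still between calls to the robot, and variables do not carry over. Pictures are saved under pics/ and viewed, about 8 in all and at most 12, crops included, and the job is handed in when it is done.

Besides the shell and the picture viewer there is one more tool, called after ">>>" as name(argument=value, ...) on one line, values as JSON. arm_command: Moves the arm, as the interface text tells. Shift numbers are shares of 0.08 m and turn numbers shares of 60 degrees, none past 1 either way. Its arguments: {"type":"object","properties":{"translation":{"type":"array"},"rotation":{"type":"array"},"grip":{"type":"array"}},"required":["translation","rotation","grip"]}

```bash
mkdir -p pics; cat > h.py <<'E'
import numpy as np, cv2
from rig import bot, eyes, models
from scipy.optimize import least_squares
W=np.array([640,480])
def cap(n,save=None):
    c=eyes.capture(n)
    if save: cv2.imwrite('pics/'+save,c['image'])
    return c
def proj(c,p): return cv2.projectPoints(np.array(p,float).reshape(-1,3),c['rvec'],c['tvec'],c['mtx'],None)[0].reshape(-1,2)
def ray(c,px):
    R=cv2.Rodrigues(c['rvec'])[0]; o=-R.T@np.ravel(c['tvec'])
    d=R.T@np.linalg.inv(c['mtx'])@np.array([px[0],px[1],1.]); return o,d/np.linalg.norm(d)
def atz(c,px,z): o,d=ray(c,px); return o+d*(z-o[2])/d[2]
def tri(c1,p1,c2,p2):
    A=np.zeros((3,3));b=np.zeros(3); rs=[ray(c1,p1),ray(c2,p2)]
    for o,d in rs:
        M=np.eye(3)-np.outer(d,d);A+=M;b+=M@o
    x=np.linalg.solve(A,b); return x,[np.linalg.norm((np.eye(3)-np.outer(d,d))@(x-o)) for o,d in rs]
E
python3 - <<'E'
from h import *
np.set_printoptions(precision=4,suppress=True)
C={n:cap(n,n+'0.png') for n in('side','top')}
for n,c in C.items(): print(n,ray(c,[320,240]))
for t in ['start_top','stop_top','lip_edge','pointer_tip','hood','jar_grey','bottle_red','bottle_blue','bottle_yellow','applicator','marker']:
    P={}
    for n in C:
        r=models.spot_point(n,t)
        for k in r[:2]: print(t,n,round(k['conf'],2),np.array(k['point'])*W)
        if r: P[n]=np.array(r[0]['point'])*W
    if len(P)==2: print('   tri',*tri(C['side'],P['side'],C['top'],P['top']))
print(bot.read_state())
E
```

```text
side (array([ 0.0976, -1.0759,  0.6839]), array([ 0.3791,  0.8308, -0.4074]))
top (array([0.42  , 0.1227, 1.2418]), array([ 0.1485, -0.0681, -0.9866]))
start_top side 0.73 [326.912 272.112]
start_top side 0.5 [325.312 365.808]
start_top top 0.68 [458.816 297.792]
   tri [ 0.4578 -0.2732  0.2271] [np.float64(0.01668169622276922), np.float64(0.016681696222769056)]
stop_top side 0.76 [358.976 353.904]
stop_top side 0.21 [339.072 180.72 ]
stop_top top 0.58 [454.784 272.496]
stop_top top 0.37 [459.008 300.816]
   tri [ 0.5143 -0.319   0.0713] [np.float64(0.001826245141155182), np.float64(0.0018262451411550445)]
lip_edge side 0.62 [314.176 210.816]
lip_edge top 0.79 [283.712 217.008]
   tri [0.6363 0.1365 0.1719] [np.float64(0.000162171842931151), np.float64(0.00016217184293112197)]
pointer_tip side 0.71 [336.32  180.384]
pointer_tip top 0.55 [358.016 213.696]
   tri [ 0.6194 -0.0241  0.3002] [np.float64(0.0004887286206873236), np.float64(0.0004887286206873135)]
hood side 0.9 [329.792 270.096]
jar_grey top 0.19 [176.576 287.424]
bottle_red side 0.82 [226.304 243.312]
bottle_red side 0.5 [3
[... 749 characters left out ...]
 side 0.78 [270.976 332.688]
marker top 0.67 [372.992 308.208]
   tri [ 0.4204 -0.1064  0.0192] [np.float64(0.0018852497293489051), np.float64(0.0018852497293489826)]
{'time_s': 1.2, 'joint_positions': array([ 61.3919,  30.2251,  82.0905,  -0.    ,  67.6911, -10.2266]), 'qvel': array([-0.0041, -0.1453,  0.1361,  0.0963,  0.0451, -0.0631]), 'tau': array([ -0.0015, -44.003 , -17.6978,   0.0632,   0.0507,  -0.    ]), 'position': array([0.197 , 0.5931, 0.2445]), 'tcp_rot': array([[ 0.949 , -0.0001,  0.3153],
       [-0.3153, -0.0001,  0.949 ],
       [-0.    , -1.    , -0.0001]]), 'force': array([0.934 , 0.349 , 0.1374]), 'moment': array([-0.0422, -0.0001, -0.0032]), 'opening': 0.99796902940179}
```

View pics/side0.png

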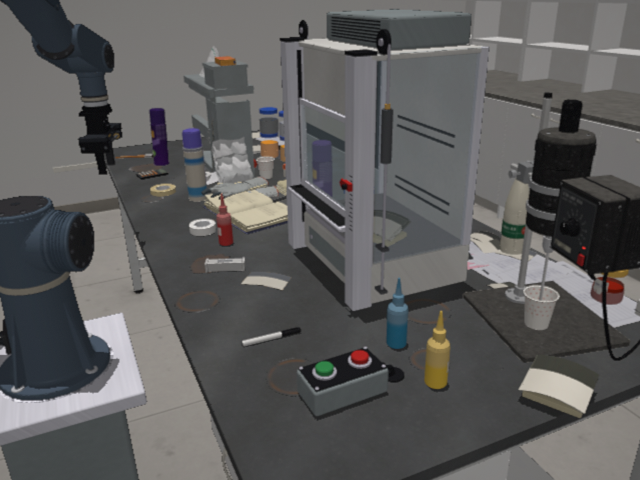

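View pics/top0.png

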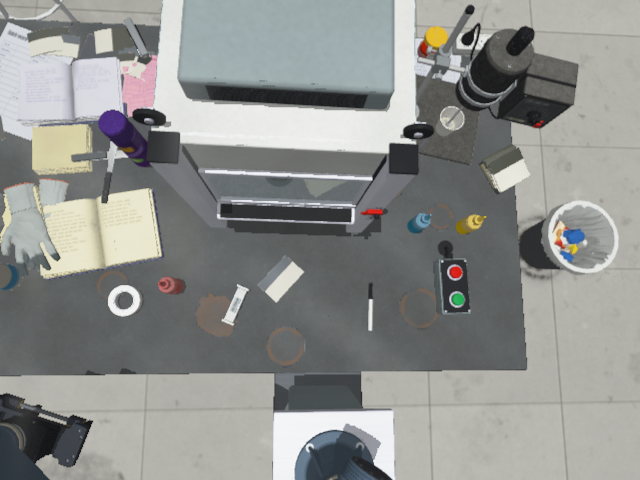

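```bash
python3 - <<'E'
import cv2,numpy as np
s=cv2.imread('pics/side0.png');t=cv2.imread('pics/top0.png')
a=cv2.resize(s[165:240,280:380],None,fx=8,fy=8,interpolation=cv2.INTER_CUBIC)[:,:800]
b=cv2.resize(t[195:240,210:390],None,fx=4.44,fy=4.44,interpolation=cv2.INTER_CUBIC)
cv2.imwrite('pics/c1.png',a)
b2=cv2.resize(t[195:225,345:395],None,fx=8,fy=8,interpolation=cv2.INTER_CUBIC)
b3=cv2.resize(t[195:245,205:255],None,fx=8,fy=8,interpolation=cv2.INTER_CUBIC)
o=np.zeros((600,800,3),np.uint8);o[:200,:800]=b[:200,:800] if b.shape[1]>=800 else np.pad(b,((0,0),(0,800-b.shape[1]),(0,0)))[:200]
o[200:440,:400]=b2;o[200:600,400:800]=b3
cv2.imwrite('pics/c2.png',o)
E
```

```text
(no output)
```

View pics/c1.png

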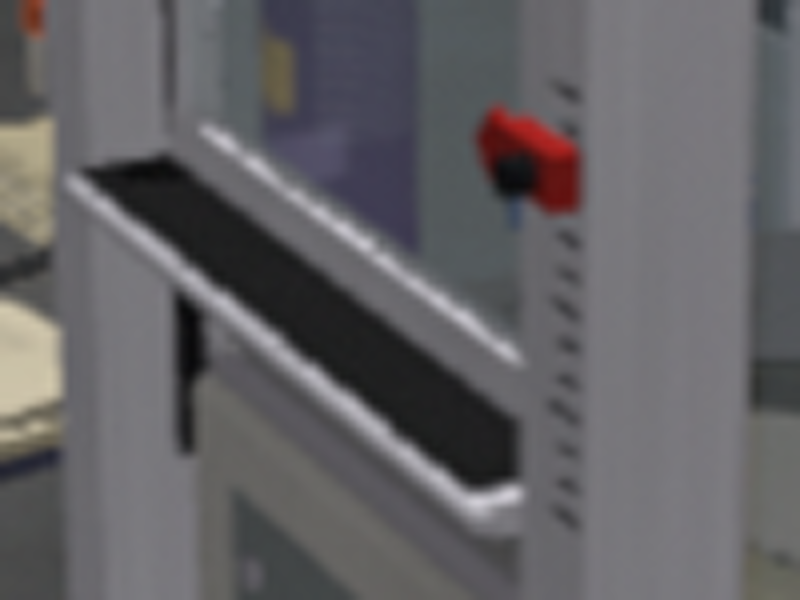

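View pics/c2.png

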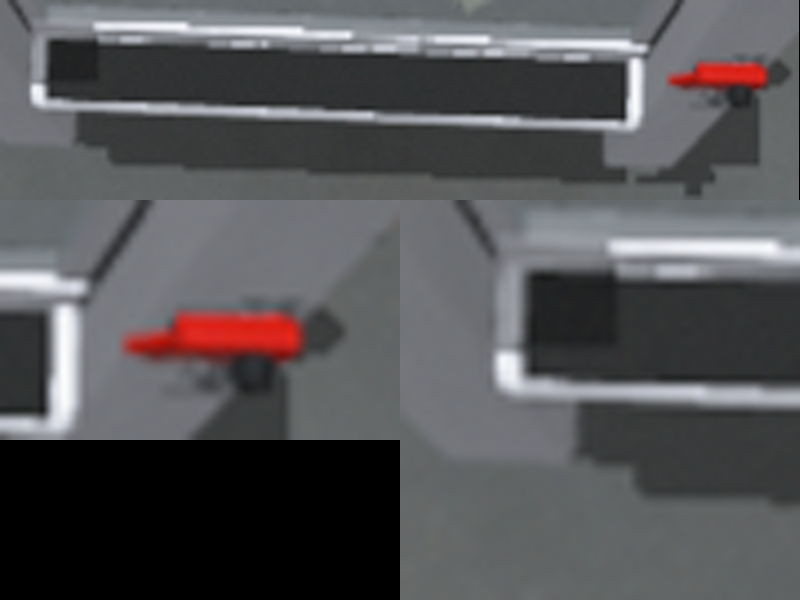

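```bash
python3 - <<'E'
from h import *
np.set_printoptions(precision=4,suppress=True)
S=cap('side');T=cap('top')
for n,a,b in [('green',(325.3,367),(458.5,298.5)),('red',(359.5,355.5),(455.5,271.5)),('lipL',(288.5,187.2),(217.9,217.1)),('lipR',(338.75,227.5),(353,222.5)),('tip',(339.8,182.5),(360.6,213.1)),('tip2',(340.8,181),(360.6,213.1))]:
    print(n,*tri(S,a,T,b), 'top at .074',atz(T,b,.074),atz(S,a,.074))
# pointer height range: 
L=(np.array([0.6363,0.1365,0.1719]))
for z in(.27,.28,.29,.3): print(z,atz(S,(339.8,182.5),z),atz(T,(360.6,213.1),z))
E
```

```text
green [ 0.4445 -0.3259  0.0701] [np.float64(0.000685116703888078), np.float64(0.0006851167038880062)] top at .074 [ 0.4438 -0.3241  0.074 ] [ 0.443  -0.3307  0.074 ]
red [ 0.5158 -0.3213  0.0692] [np.float64(0.0003697389587305629), np.float64(0.00036973895873047195)] top at .074 [ 0.515  -0.3193  0.074 ] [ 0.5129 -0.3272  0.074 ]
lipL [0.6304 0.29   0.1886] [np.float64(0.0001685571576362275), np.float64(0.00016855715763608935)] top at .074 [0.6531 0.3083 0.074 ] [0.7539 0.6063 0.074 ]
lipR [ 0.6215 -0.0289  0.1914] [np.float64(0.0002208121182517398), np.float64(0.0002208121182517401)] top at .074 [ 0.6438 -0.0458  0.074 ] [0.7468 0.2208 0.074 ]
tip [ 0.6229 -0.0308  0.2964] [np.float64(0.0008622042728809429), np.float64(0.0008622042728810195)] top at .074 [ 0.6696 -0.0665  0.074 ] [0.9262 0.5696 0.074 ]
tip2 [ 0.6237 -0.031   0.2993] [np.float64(0.0023205892907105603), np.float64(0.002320589290710637)] top at .074 [ 0.6696 -0.0665  0.074 ] [0.9365 0.5824 0.074 ]
0.27 [0.6599 0.0407 0.27  ] [ 0.6277 -0.0348  0.27  ]
0.28 [0.6463 0.0138 0.28  ] [ 0.6256 -0.0332  0.28  ]
0.29 [ 0.6327 -0.0132  0.29  ] [ 0.6235 -0.0315  0.29  ]
0.3 [ 0.6191 -0.0402  0.3   ] [ 0.6213 -0.0299  0.3   ]
```

>>> arm_command(translation=[[0.2, 0, -0.2], [0.4, 0, -0.4], [0.6, 0, -0.6], [0.8, 0, -0.8], [1, 0, -1]], rotation=[[0, 0, 0], [0, 0, 0], [0, 0, 0], [0, 0, 0], [0, 0, 0]], grip=[1, 1, 1, 1, 1])

```text
time_s: 1.8
position: [0.2481, 0.4912, 0.2447]
tcp_rot: [[0.949, 0.0, 0.315], [-0.315, 0.0, 0.949], [0.0, -1.0, 0.0]]
force: [0.8, -0.2, -0.9]
opening: 0.634
```

>>> arm_command(translation=[[0.2, 0, -0.2], [0.4, 0, -0.4], [0.6, 0, -0.6], [0.8, 0, -0.8], [1, 0, -1]], rotation=[[0, 0, 0], [0, 0, 0], [0, 0, 0], [0, 0, 0], [0, 0, 0]], grip=[1, 1, 1, 1, 1])

```text
time_s: 2.3
position: [0.2988, 0.3901, 0.2447]
tcp_rot: [[0.949, 0.0, 0.315], [-0.315, 0.0, 0.949], [0.0, -1.0, 0.0]]
force: [-0.5, 1.3, 0.1]
opening: 0.173
```

>>> arm_command(translation=[[0.2, 0, -0.2], [0.4, 0, -0.4], [0.6, 0, -0.6], [0.8, 0, -0.8], [1, 0, -1]], rotation=[[0, 0, 0], [0, 0, 0], [0, 0, 0], [0, 0, 0], [0, 0, 0]], grip=[1, 1, 1, 1, 1])

```text
time_s: 2.8
position: [0.3496, 0.2889, 0.2448]
tcp_rot: [[0.949, 0.001, 0.315], [-0.315, 0.0, 0.949], [0.0, -1.0, 0.0]]
force: [0.7, -0.1, -0.0]
opening: 0.008
```

>>> arm_command(translation=[[0.2, 0, -0.2], [0.4, 0, -0.4], [0.6, 0, -0.6], [0.8, 0, -0.8], [1, 0, -1]], rotation=[[0, 0, 0], [0, 0, 0], [0, 0, 0], [0, 0, 0], [0, 0, 0]], grip=[1, 1, 1, 1, 1])

```text
time_s: 3.3
position: [0.4003, 0.1877, 0.2448]
tcp_rot: [[0.949, 0.001, 0.315], [-0.315, 0.0, 0.949], [0.001, -1.0, 0.0]]
force: [0.2, 0.3, 0.3]
opening: 0.004
```

>>> arm_command(translation=[[0.2, 0, -0.2], [0.4, 0, -0.4], [0.6, 0, -0.6], [0.8, 0, -0.8], [1, 0, -1]], rotation=[[0, 0.1, 0], [0, 0.2, 0], [0, 0.3, 0], [0, 0.37, 0], [0, 0.44, 0]], grip=[1, 1, 1, 1, 1])

```text
time_s: 3.8
position: [0.451, 0.0865, 0.2448]
tcp_rot: [[0.708, 0.001, 0.707], [-0.707, 0.0, 0.708], [0.0, -1.0, 0.0]]
force: [0.1, 0.9, -0.6]
opening: 0.005
```

```bash
cat >> h.py <<'E'
import json,os
def log():
    s=bot.read_state(); L=json.load(open('log.json')) if os.path.exists('log.json') else []
    L.append([list(map(float,s['joint_positions'])),list(map(float,s['position'])),np.array(s['tcp_rot']).tolist()]); json.dump(L,open('log.json','w')); return s
E
python3 -c "
from h import *
np.set_printoptions(precision=4,suppress=True);print(log())"
```

```text
{'time_s': 3.8, 'joint_positions': array([ -3.1335,  17.4732, 105.0606,   0.0032,  57.4327, -48.1741]), 'qvel': array([-25.7102,   4.4365,  -7.4701,   0.1078,   2.7188,  16.1038]), 'tau': array([  1.6012, -31.0704, -14.4343,  -0.011 ,   0.0865,  -0.1885]), 'position': array([0.451 , 0.0865, 0.2448]), 'tcp_rot': array([[ 0.7076,  0.0006,  0.7066],
       [-0.7066,  0.    ,  0.7076],
       [ 0.0004, -1.    ,  0.0004]]), 'force': array([ 0.1137,  0.9071, -0.6218]), 'moment': array([-0.018 ,  0.014 , -0.0281]), 'opening': 0.005338436581021477}
```

>>> arm_command(translation=[[0.2, 0, -0.2], [0.4, 0, -0.4], [0.6, 0, -0.6], [0.8, 0, -0.8], [1, 0, -1]], rotation=[[0, 0, 0], [0, 0, 0], [0, 0, 0], [0, 0, 0], [0, 0, 0]], grip=[1, 1, 1, 1, 1])

```text
time_s: 4.3
position: [0.451, -0.0267, 0.2448]
tcp_rot: [[0.71, 0.001, 0.704], [-0.704, -0.0, 0.71], [0.001, -1.0, 0.0]]
force: [0.6, 0.4, 0.2]
opening: 0.004
```

>>> arm_command(translation=[[0.2, 0, -0.2], [0.4, 0, -0.4], [0.6, 0, -0.6], [0.8, 0, -0.8], [1, 0, -1]], rotation=[[0, 0, 0], [0, 0, 0], [0, 0, 0], [0, 0, 0], [0, 0, 0]], grip=[1, 1, 1, 1, 1])

```text
time_s: 4.8
position: [0.4514, -0.1399, 0.2448]
tcp_rot: [[0.71, 0.001, 0.704], [-0.704, -0.0, 0.71], [0.001, -1.0, 0.0]]
force: [0.4, 0.3, 0.1]
opening: 0.006
```

>>> arm_command(translation=[[0.2, 0, -0.2], [0.4, 0, -0.4], [0.6, 0, -0.6], [0.8, 0, -0.8], [1, 0, -1]], rotation=[[0, 0, 0], [0, 0, 0], [0, 0, 0], [0, 0, 0], [0, 0, 0]], grip=[1, 1, 1, 1, 1])

```text
time_s: 5.3
position: [0.4518, -0.253, 0.2447]
tcp_rot: [[0.71, 0.0, 0.704], [-0.704, -0.0, 0.71], [0.0, -1.0, 0.0]]
force: [0.7, 0.1, 0.2]
opening: 0.004
```

>>> arm_command(translation=[[0.15, 0.2, -0.2], [0.3, 0.4, -0.4], [0.4, 0.7, -0.5], [0.57, 1, -0.7], [0.57, 1, -0.7]], rotation=[[0, 0, 0], [0, 0, 0], [0, 0, 0], [0, 0, 0], [0, 0, 0]], grip=[1, 1, 1, 1, 1])

```text
time_s: 5.8
position: [0.4437, -0.3251, 0.1619]
tcp_rot: [[0.708, -0.003, 0.706], [-0.706, 0.002, 0.708], [-0.004, -1.0, -0.0]]
force: [-0.7, 0.5, 0.7]
opening: 0.003
```

```bash
python3 -c "
from h import *
np.set_printoptions(precision=4,suppress=True);s=log();print(s['position'],s['joint_positions'])
S=cap('side','side1.png');T=cap('top','top1.png')
p=np.array(s['position'])-[0,0,.022]
print(proj(S,p),proj(T,p))
a=cv2.resize(S['image'][290:420,270:420],None,fx=3,fy=3);b=cv2.resize(T['image'][230:360,400:550],None,fx=3,fy=3)
cv2.imwrite('pics/c3.png',np.vstack([a[:300],b[:300]])[:600])
cv2.imwrite('pics/c3.png',np.hstack([cv2.resize(a,(400,347)),cv2.resize(b,(400,347))]))
"
```

```text
[ 0.4437 -0.3251  0.1619] [-47.864   31.0612  97.2841  -0.0329  51.8675 -92.9321]
[[323.6747 333.4255]] [[468.7234 298.0338]]
```

View pics/c3.png

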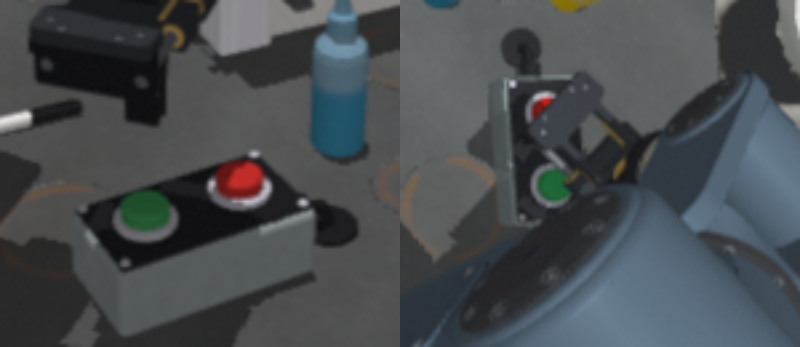

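>>> arm_command(translation=[[0, 0.2, 0], [0, 0.4, 0], [0, 0.6, 0], [0, 0.75, 0], [0, 0.75, 0]], rotation=[[0, 0, 0], [0, 0, 0], [0, 0, 0], [0, 0, 0], [0, 0, 0]], grip=[1, 1, 1, 1, 1])

```text
time_s: 6.4
position: [0.4445, -0.3228, 0.1042]
tcp_rot: [[0.71, -0.001, 0.704], [-0.704, 0.001, 0.71], [-0.002, -1.0, 0.0]]
force: [-0.0, 0.7, -0.3]
opening: 0.007
```

>>> arm_command(translation=[[0, 0.04, 0], [0, 0.08, 0], [0, 0.1, 0], [0, 0.12, 0], [0, 0.13, 0]], rotation=[[0, 0, 0], [0, 0, 0], [0, 0, 0], [0, 0, 0], [0, 0, 0]], grip=[1, 1, 1, 1, 1])

```text
time_s: 6.9
position: [0.445, -0.3241, 0.0946]
tcp_rot: [[0.71, 0.001, 0.704], [-0.704, -0.001, 0.71], [0.001, -1.0, 0.0]]
force: [0.2, 0.9, 3.7]
opening: 0.006
```

>>> arm_command(translation=[[0, 0.02, 0], [0, 0.04, 0], [0, 0.05, 0], [0, 0.06, 0], [0, 0.06, 0]], rotation=[[0, 0, 0], [0, 0, 0], [0, 0, 0], [0, 0, 0], [0, 0, 0]], grip=[1, 1, 1, 1, 1])

```text
time_s: 7.4
position: [0.4449, -0.3241, 0.0893]
tcp_rot: [[0.71, 0.0, 0.704], [-0.704, -0.0, 0.71], [0.001, -1.0, 0.0]]
force: [1.4, 0.5, 3.9]
opening: 0.007
```

>>> arm_command(translation=[[0, 0.01, 0], [0, 0.02, 0], [0, 0.02, 0]], rotation=[[0, 0, 0], [0, 0, 0], [0, 0, 0]], grip=[1, 1, 1])

```text
time_s: 7.7
position: [0.445, -0.3241, 0.089]
tcp_rot: [[0.71, 0.001, 0.704], [-0.704, -0.001, 0.71], [0.001, -1.0, -0.0]]
force: [-0.2, 1.8, 11.3]
opening: 0.002
```

>>> arm_command(translation=[[0, -0.15, 0], [0, -0.35, 0], [0, -0.6, 0], [0, -0.8, 0], [0, -1, 0]], rotation=[[0, 0, 0], [0, 0, 0], [0, 0, 0], [0, 0, 0], [0, 0, 0]], grip=[1, 1, 1, 1, 1])

```text
time_s: 8.2
position: [0.4443, -0.3236, 0.1684]
tcp_rot: [[0.71, -0.001, 0.704], [-0.704, 0.001, 0.71], [-0.001, -1.0, -0.0]]
force: [-0.0, -0.7, 0.5]
opening: 0.001
```

>>> arm_command(translation=[[-0.2, -0.2, 0.2], [-0.4, -0.4, 0.4], [-0.6, -0.6, 0.6], [-0.8, -0.8, 0.8], [-1, -1, 1]], rotation=[[0, 0, 0], [0, 0, 0], [0, 0, 0], [0, 0, 0], [0, 0, 0]], grip=[1, 1, 1, 1, 1])

```text
time_s: 8.7
position: [0.4437, -0.2096, 0.2483]
tcp_rot: [[0.71, -0.001, 0.704], [-0.704, 0.001, 0.71], [-0.001, -1.0, -0.0]]
force: [0.7, -0.4, 0.3]
opening: 0.005
```

```bash
python3 -c "
from h import *
np.set_printoptions(precision=4,suppress=True);s=log();print(s['position'],s['joint_positions'])
S=cap('side','side2.png')
cv2.imwrite('pics/c4.png',cv2.resize(S['image'][330:420,280:430],None,fx=4,fy=4,interpolation=cv2.INTER_CUBIC))
"
```

```text
[ 0.4437 -0.2096  0.2483] [-38.3541  19.6558 100.6613  -0.0128  59.7486 -83.5608]
```

View pics/c4.png

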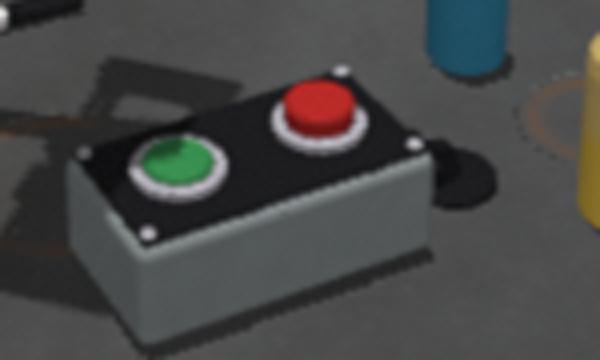

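>>> arm_command(translation=[[-0.2, 0, 0.2], [-0.4, 0, 0.4], [-0.6, 0, 0.6], [-0.8, 0, 0.8], [-1, 0, 1]], rotation=[[0, -0.14, 0], [0, -0.28, 0], [0, -0.42, 0], [0, -0.56, 0], [0, -0.7, 0]], grip=[1, 1, 1, 1, 1])

```text
time_s: 9.25
position: [0.4434, -0.0969, 0.2476]
tcp_rot: [[0.999, -0.001, 0.043], [-0.043, 0.0, 0.999], [-0.001, -1.0, 0.0]]
force: [-0.2, 0.1, -0.7]
opening: 0.005
```

>>> arm_command(translation=[[0, 0, 0.2], [0, 0, 0.4], [0, 0, 0.6], [0, 0, 0.8], [0, 0, 1]], rotation=[[0, 0, -0.1], [0, 0, -0.2], [0, 0, -0.3], [0, 0, -0.4], [0, 0, -0.5]], grip=[1, 1, 1, 1, 1])

```text
time_s: 9.75
position: [0.4473, -0.0182, 0.2479]
tcp_rot: [[0.869, 0.493, 0.047], [-0.041, -0.022, 0.999], [0.494, -0.87, 0.001]]
force: [1.0, 0.7, 0.3]
opening: 0.01
```

```bash
python3 -c "
from h import *
np.set_printoptions(precision=4,suppress=True);s=log();print(s['position'],s['joint_positions'],s['tcp_rot'])
"
```

```text
[ 0.4473 -0.0182  0.2479] [ -23.3643    9.3091  126.3985   32.343    19.1326 -139.0435] [[ 0.8686  0.4932  0.0467]
 [-0.0411 -0.0221  0.9989]
 [ 0.4937 -0.8696  0.0011]]
```

```bash
cat > kin.py <<'E'
import numpy as np, json
from scipy.spatial.transform import Rotation as Ro
from scipy.optimize import least_squares
rz=lambda a:Ro.from_euler('z',a,degrees=True).as_matrix(); ry=lambda a:Ro.from_euler('y',a,degrees=True).as_matrix()
A=np.array([[0,0,-1],[-1,0,0],[0,1,0.]]) # tool axes in flange frame (fit below)
def fk(q,p,full=False):
    a1,d1,L2,a3,o3,L3,o5,a5,d6=p
    R=rz(q[0]); x=R@[a1,0,d1]; R=R@ry(q[1]); x=x+R@[0,0,L2]; R=R@ry(q[2]); x=x+R@[a3,o3,0]
    R=R@rz(q[3]); x=x+R@[0,0,L3]; R=R@ry(q[4]); x=x+R@[a5,o5,0]; R=R@rz(q[5]); x=x+R@[0,0,d6]
    return x,R
E
python3 - <<'E'
from kin import *
np.set_printoptions(precision=4,suppress=True)
L=json.load(open('log.json'))
L.insert(0,[[61.3919,30.2251,82.0905,0,67.6911,-10.2266],[.197,.5931,.2445],[[.949,-.0001,.3153],[-.3153,-.0001,.949],[0,-1,-.0001]]])
p0=[0,.3,.4,0,.05,.4,.05,0,.3]
for l in L: print(np.array(l[0]), (fk(l[0],p0)[1].T@np.array(l[2])).round(2).tolist())
f=lambda p:np.concatenate([fk(l[0],p)[0]-l[1] for l in L]+[1e-3*(np.array(p)-p0)])
r=least_squares(f,p0); print(r.x, np.abs(r.fun[:-9]).max())
E
```

```text
[ 61.3919  30.2251  82.0905   0.      67.6911 -10.2266] [[-0.0, 0.0, -1.0], [-1.0, 0.0, 0.0], [-0.0, 1.0, -0.0]]
[ -3.1335  17.4732 105.0606   0.0032  57.4327 -48.1741] [[0.0, -0.0, -1.0], [-1.0, 0.0, 0.0], [0.0, 1.0, -0.0]]
[-47.864   31.0612  97.2841  -0.0329  51.8675 -92.9321] [[-0.0, -0.0, -1.0], [-1.0, 0.0, 0.0], [-0.0, 1.0, -0.0]]
[-38.3541  19.6558 100.6613  -0.0128  59.7486 -83.5608] [[-0.0, -0.0, -1.0], [-1.0, -0.0, 0.0], [-0.0, 1.0, -0.0]]
[ -23.3643    9.3091  126.3985   32.343    19.1326 -139.0435] [[-0.0, -0.0, -1.0], [-1.0, -0.0, 0.0], [-0.0, 1.0, -0.0]]
[0.0032 0.2691 0.588  0.1142 0.1064 0.3917 0.0046 0.0032 0.2783] 2.3210427863185057e-05
```

```bash
cat > ik.py <<'E'
from kin import *
P=[0.0032,0.2691,0.588,0.1142,0.1064,0.3917,0.0046,0.0032,0.2783]
lo=np.array([-176,-43,12.6,-82,0.5,-163]);hi=np.array([176,126,139.9,262,151,163])
def ik(x,R,seeds):
    best=[]
    for s in seeds:
        f=lambda q:np.concatenate([(fk(q,P)[0]-x)*10,(fk(q,P)[1]@A-R).ravel()])
        r=least_squares(f,np.clip(s,lo+.1,hi-.1),bounds=(lo,hi),max_nfev=150)
        best.append((np.abs(r.fun).max(),r.x))
    return min(best,key=lambda b:b[0]),[b for b in best if b[0]<1e-3]
def tool(yaw,pitch,roll=0): # yaw of pointing dir, pitch below horizontal (deg), jaw horizontal at roll 0
    y=rz(yaw)@ry(pitch)@[1,0,0]; z=rz(yaw)@[0,1,0]; x=np.cross(y,z)
    return np.column_stack([x,y,z])@Ro.from_euler('y',roll,degrees=True).as_matrix()
E
python3 - <<'E'
from ik import *
np.set_printoptions(precision=1,suppress=True)
rng=np.random.default_rng(0)
cur=np.array([-23.4,9.3,126.4,32.3,19.1,-139])
seeds=[cur]+[np.array([rng.uniform(-90,60),rng.uniform(-40,60),rng.uniform(60,138),rng.uniform(-80,260),rng.uniform(5,120),rng.uniform(-160,160)]) for _ in range(9)]
for roll in(0,90,-90):
  for yaw in (0,30,45,-30,-45):
    for pitch in (0,20,40):
      o=[]
      for z in(.16,.28):
        b,l=ik(np.array([.61,.13,z]),tool(yaw,pitch,roll),seeds); o.append((b[0]<1e-3,b[1] if b[0]<1e-3 else round(b[0],2),len(l)))
      if o[0][0] or o[1][0]: print(roll,yaw,pitch,o)
E
```

```text
0 0 0 [(np.True_, array([  4.8,  65.3, 127.1, 184.9, 102.4,  91.1]), 4), (np.True_, array([  4.8,  46.3, 129.7, 184.8,  86. ,  89.7]), 5)]
0 0 20 [(np.True_, array([  4.6,  49.8, 127.5, 184.7,  67.2,  89.8]), 4), (np.True_, array([  4.6,  30.4, 125.4, 186. ,  45.9,  87.4]), 4)]
0 0 40 [(np.True_, array([  4.1,  36.5, 120.1, 186.9,  26.8,  86.4]), 3), (np.True_, array([  4.2,  20.9, 114.8, 209.7,   6.5,  63.1]), 4)]
0 30 0 [(np.True_, array([-17.6,  64.5, 125.9, 131.9,  97. ,  82.2]), 6), (np.True_, array([-17.7,  46. , 128.4, 132.2,  86.2,  94.2]), 6)]
0 30 20 [(np.True_, array([-15.9,  49.5, 126.3, 132.9,  67.1,  93.3]), 5), (np.True_, array([-16.1,  30.8, 124.3, 123.5,  54.2, 111.9]), 5)]
0 30 40 [(np.True_, array([-11.3,  36.8, 119.5, 118. ,  35. , 117.6]), 4), (np.True_, array([-11.7,  21.6, 114.4,  86. ,  30.7, 154.8]), 4)]
0 45 0 [(np.True_, array([-23.7,  61.8, 119.1, 111.3,  90.3,  89.1]), 5), (np.True_, array([-23.7,  45.2, 121.2, 110.7,  85.1, 102.7]), 5)]
0 45 20 [(np.True_, array([-21.7,  48.6, 119.8, 108.9,  65.8, 101.7]), 5), (np.True_, array([-21.8,  32.2, 118. ,  99.9
[... 3688 characters left out ...]
 -16.7]), 6)]
-90 -30 20 [(np.True_, array([ 21.4,  48.2, 113.5, 238.6,  59.4, -16.6]), 6), (np.True_, array([ 21.4,  33.2, 111.7, 248.9,  51.9, -34.8]), 6)]
-90 -30 40 [(np.True_, array([ 16.9,  38.2, 109.4, 260.1,  34.6, -43.6]), 5), (np.True_, array([ 16.6,  25.2, 104.8, -74.6,  35.3, -74.4]), 3)]
-90 -45 0 [(np.True_, array([ 26.9,  59.7, 102.6, 252.7,  84.6, -16.9]), 6), (np.True_, array([ 26.9,  46.2, 104.2, 254.1,  81.2, -28.4]), 6)]
-90 -45 20 [(np.True_, array([ 25.2,  48.9, 103.9, 261.8,  63.3, -28.7]), 5), (np.False_, np.float64(0.05), 0)]
-90 -45 40 [(np.True_, array([ 20.2,  40.1, 101.9, -78.4,  45.2, -52. ]), 3), (np.True_, array([ 20. ,  28.6,  97.7, -64.8,  50.1, -72.2]), 3)]
```

```bash
python3 - <<'E'
from ik import *
np.set_printoptions(precision=1,suppress=True)
s=[np.array([4.6,49,127,185,67,-90]),np.array([4.6,30,125,185,46,-90])]
for pitch in(20,30):
  for x in(.5,.53,.56,.59,.62):
    print(pitch,x,[ (z,b[1] if b[0]<1e-3 else round(b[0],3)) for z in(.11,.15,.29) for b in [ik(np.array([x,.13,z]),tool(-1.6,pitch,180),s)[0]]])
# track
def track(q,x0,R0,x1,R1,n=12):
    rv=Ro.from_matrix(R0.T@R1).as_rotvec(); mx=0
    for k in range(1,n+1):
        R=R0@Ro.from_rotvec(rv*k/n).as_matrix(); x=x0+(x1-x0)*k/n
        b,_=ik(x,R,[q]); mx=max(mx,np.abs(b[1]-q).max()*1); q=b[1]
        err=b[0]
    print(x1,q,'maxstep',round(mx,1),'err',round(err,4)); return q
q=np.array([-23.3643,9.3091,126.3985,32.343,19.1326,62.])
x0,R0=fk(q,P);R0=R0@A
W=[((.45,.03,.25),tool(30,50,180)),((.5,.06,.22),tool(30,40,180)),((.55,.1,.2),tool(30,25,180)),((.58,.13,.17),tool(15,20,180)),((.58,.13,.15),tool(-1.6,20,180)),((.623,.13,.15),tool(-1.6,20,180)),((.623,.13,.29),tool(-1.6,20,180))]
for x,R in W:
    x=np.array(x); q=track(q,x0,R0,x,R); x0,R0=x,R
E
```

```text
20 0.5 [(0.11, np.float64(0.034)), (0.15, np.float64(0.054)), (0.29, array([  8.3,  27.7, 139. , 191.1,  56.9, -92.7]))]
20 0.53 [(0.11, array([  7.3,  64.2, 137.2, 188.4,  91.1, -86.8])), (0.15, array([  7.4,  56.9, 138.2, 188.4,  84.9, -87.7])), (0.29, array([  7.4,  27.6, 135. , 190.6,  52.8, -93.4]))]
20 0.56 [(0.11, array([  6.7,  60.9, 133. , 187.8,  83.8, -88. ])), (0.15, array([  6.7,  54.1, 133.9, 187.9,  77.9, -88.8])), (0.29, array([  6.7,  27.8, 131.1, 190.3,  49.2, -93.9]))]
20 0.59 [(0.11, array([  6.1,  58.6, 128.9, 187.4,  77.4, -89. ])), (0.15, array([  6.1,  52.1, 129.7, 187.6,  71.8, -89.7])), (0.29, array([  6.1,  28.4, 127.1, 190.1,  45.8, -94.4]))]
20 0.62 [(0.11, array([  5.6,  56.9, 124.8, 187.1,  71.7, -89.8])), (0.15, array([  5.6,  50.9, 125.6, 187.4,  66.4, -90.5])), (0.29, array([  5.6,  29.2, 123.2, 190. ,  42.7, -94.9]))]
30 0.5 [(0.11, array([  7.5,  57.2, 139.8, 188.1,  76.9, -87.3])), (0.15, array([  7.5,  48.8, 139.9, 188.5,  68.6, -88.5])), (0.29, array([  7.6,  18.6, 133.3, 194.9,  32.5, -98. ]))]
30 0.53 [(0.11, array([  6.8,  54.1, 135.4, 187.7,
[... 510 characters left out ...]
))]
30 0.62 [(0.11, array([  5.2,  49.7, 122.9, 187.5,  52.6, -91.1])), (0.15, array([  5.2,  43.7, 122.9, 188.1,  46.8, -92.2])), (0.29, array([   5.3,   23.8,  118.5,  195.5,   22.9, -100.9]))]
[0.5 0.  0.2] [-32.9  13.1 130.3  68.7  37.9 -30. ] maxstep 12.1 err 0.0
[0.5 0.1 0.2] [-28.2  25.3 132.6 101.4  41.6 -61.1] maxstep 2.9 err 0.0
[0.6 0.1 0.2] [-22.9  40.6 133.7 124.8  61.7 -84.8] maxstep 2.8 err 0.0
[0.6 0.1 0.2] [ -7.1  50.2 133.7 158.4  73.6 -91.5] maxstep 3.0 err 0.0
[0.6 0.1 0.1] [  6.3  52.7 131.1 187.7  73.7 -89.5] maxstep 2.5 err 0.0
[0.6 0.1 0.1] [  5.6  50.8 125.1 187.4  65.9 -90.6] maxstep 0.7 err 0.0
[0.6 0.1 0.3] [  5.6  29.2 122.8 190.   42.4 -95. ] maxstep 2.2 err 0.0
```

>>> arm_command(translation=[[0, 0, 0], [0, 0, 0], [0, 0, 0], [0, 0, 0], [0, 0, 0]], rotation=[[0, 0.14, 0], [0, 0.28, 0], [0, 0.42, 0], [0, 0.56, 0], [0, 0.7, 0]], grip=[1, 1, 1, 1, 1])

```text
time_s: 10.25
position: [0.4479, -0.0186, 0.2476]
tcp_rot: [[0.612, 0.49, 0.62], [-0.703, -0.021, 0.711], [0.361, -0.871, 0.332]]
force: [0.6, -0.3, 0.1]
opening: 0.007
```

>>> arm_command(translation=[[0, 0, 0], [0, 0, 0], [0, 0, 0], [0, 0, 0], [0, 0, 0]], rotation=[[0, 0.14, 0], [0, 0.28, 0], [0, 0.42, 0], [0, 0.56, 0], [0, 0.7, 0]], grip=[1, 1, 1, 1, 1])

```text
time_s: 10.75
position: [0.4479, -0.0187, 0.2476]
tcp_rot: [[0.04, 0.49, 0.871], [-0.998, -0.021, 0.057], [0.046, -0.871, 0.488]]
force: [-0.3, 0.5, -0.9]
opening: 0.006
```

>>> arm_command(translation=[[0, 0, 0], [0, 0, 0], [0, 0, 0], [0, 0, 0], [0, 0, 0]], rotation=[[0, 0.14, 0], [0, 0.28, 0], [0, 0.42, 0], [0, 0.56, 0], [0, 0.7, 0]], grip=[1, 1, 1, 1, 1])

```text
time_s: 11.25
position: [0.4479, -0.0187, 0.2476]
tcp_rot: [[-0.553, 0.49, 0.674], [-0.78, -0.021, -0.625], [-0.293, -0.871, 0.394]]
force: [0.2, -0.4, 0.1]
opening: 0.005
```

>>> arm_command(translation=[[0, 0, 0], [0, 0, 0], [0, 0, 0], [0, 0, 0], [0, 0, 0]], rotation=[[0, 0.14, 0], [0, 0.28, 0], [0, 0.42, 0], [0, 0.56, 0], [0, 0.7, 0]], grip=[1, 1, 1, 1, 1])

```text
time_s: 11.75
position: [0.448, -0.0187, 0.2476]
tcp_rot: [[-0.862, 0.49, 0.131], [-0.161, -0.021, -0.987], [-0.481, -0.871, 0.097]]
force: [0.6, -0.5, 0.3]
opening: 0.006
```

```bash
cat > go.py <<'E'
from h import *
from ik import *
def go(x,R):
    s=log(); R0=np.array(s['tcp_rot']); t=R0.T@(np.array(x)-s['position'])/.08; r=np.degrees(Ro.from_matrix(R0.T@R).as_rotvec())/60
    print('pos',s['position'].round(4),'q',s['joint_positions'].round(1),'F',s['force'].round(1)); print(' t',t.round(3),'r',r.round(3))
E
python3 -c "
from go import *
go((.45,.03,.25),tool(30,50,180))"
```

```text
pos [ 0.448  -0.0187  0.2476] q [-23.4   9.4 126.2  31.9  19.4  29.7] F [ 0.6 -0.5  0.3]
 t [-0.135 -0.026 -0.594] r [-0.288 -0.257  0.201]
```

>>> arm_command(translation=[[-0.03, 0, -0.12], [-0.06, 0, -0.24], [-0.09, 0, -0.36], [-0.11, 0, -0.48], [-0.14, 0, -0.6]], rotation=[[-0.06, -0.05, 0.04], [-0.12, -0.1, 0.08], [-0.18, -0.15, 0.12], [-0.23, -0.2, 0.16], [-0.29, -0.26, 0.2]], grip=[1, 1, 1, 1, 1])

```text
time_s: 12.25
position: [0.451, 0.0311, 0.2486]
tcp_rot: [[-0.657, 0.554, 0.511], [-0.392, 0.327, -0.86], [-0.644, -0.765, 0.002]]
force: [0.5, 0.5, -0.8]
opening: 0.009
```

```bash
python3 -c "
from go import *
go((.5,.06,.22),tool(30,40,180))"
```

```text
pos [0.451  0.0311 0.2486] q [-33.5  13.2 129.8  67.7  38.7 -30.1] F [ 0.5  0.5 -0.8]
 t [-0.315  0.731  0.002] r [0.007 0.01  0.166]
```

>>> arm_command(translation=[[-0.1, 0.25, 0], [-0.2, 0.5, 0], [-0.31, 0.73, 0]], rotation=[[0, 0, 0.06], [0, 0, 0.12], [0, 0, 0.17]], grip=[1, 1, 1])

```text
time_s: 12.55
position: [0.5007, 0.0586, 0.219]
tcp_rot: [[-0.551, 0.664, 0.506], [-0.326, 0.387, -0.862], [-0.768, -0.64, 0.003]]
force: [0.4, 0.5, 0.2]
opening: 0.004
```

```bash
python3 -c "
from go import *
go((.55,.1,.18),tool(28,24,180))"
```

```text
pos [0.5007 0.0586 0.219 ] q [-29.8  25.3 132.1  99.2  42.4 -60.6] F [0.4 0.5 0.2]
 t [-0.134  0.921 -0.136] r [0.033 0.024 0.263]
```

>>> arm_command(translation=[[-0.03, 0.23, -0.03], [-0.07, 0.46, -0.07], [-0.1, 0.69, -0.1], [-0.13, 0.92, -0.14]], rotation=[[0.01, 0, 0.07], [0.02, 0.01, 0.14], [0.02, 0.02, 0.2], [0.03, 0.02, 0.26]], grip=[1, 1, 1, 1])

```text
time_s: 12.95
position: [0.5498, 0.1002, 0.1796]
tcp_rot: [[-0.359, 0.804, 0.473], [-0.196, 0.431, -0.881], [-0.912, -0.409, 0.002]]
force: [1.1, -0.1, 0.9]
opening: 0.008
```

```bash
python3 -c "
from go import *
go((.575,.13,.145),tool(-1.6,20,180))"
```

```text
pos [0.5498 0.1002 0.1796] q [-24.   45.5 134.9 127.9  66.  -90.4] F [ 1.1 -0.1  0.9]
 t [ 0.208  0.591 -0.18 ] r [0.46  0.189 0.067]
```

>>> arm_command(translation=[[0.04, 0.12, -0.04], [0.08, 0.24, -0.07], [0.12, 0.36, -0.11], [0.17, 0.48, -0.14], [0.21, 0.59, -0.18]], rotation=[[0.09, 0.04, 0.01], [0.18, 0.08, 0.03], [0.27, 0.12, 0.04], [0.37, 0.15, 0.06], [0.46, 0.19, 0.07]], grip=[1, 1, 1, 1, 1])

```text
time_s: 13.45
position: [0.5736, 0.1304, 0.1437]
tcp_rot: [[-0.344, 0.939, -0.031], [0.012, -0.029, -1.0], [-0.939, -0.344, -0.001]]
force: [0.7, 0.4, -0.2]
opening: 0.007
```

```bash
python3 -c "
from go import *
go((.623,.132,.146),tool(-1.6,20,180))
S=cap('side','side3.png')
s=bot.read_state();p=s['position'];Y=np.array(s['tcp_rot'])[:,1]
print('tip',p+.022*Y,proj(S,p+.022*Y))
cv2.imwrite('pics/c5.png',cv2.resize(S['image'][120:300,220:420],None,fx=3.3,fy=3.3,interpolation=cv2.INTER_CUBIC))
"
```

```text
pos [0.5736 0.1304 0.1437] q [  5.   54.4 132.4 186.6  76.6 -89.1] F [ 0.7  0.4 -0.2]
 t [-0.239  0.57  -0.039] r [-0.002 -0.002  0.002]
tip [0.59435361 0.13508357 0.13605452] [[299.30779094 227.31495898]]
```

View pics/c5.png

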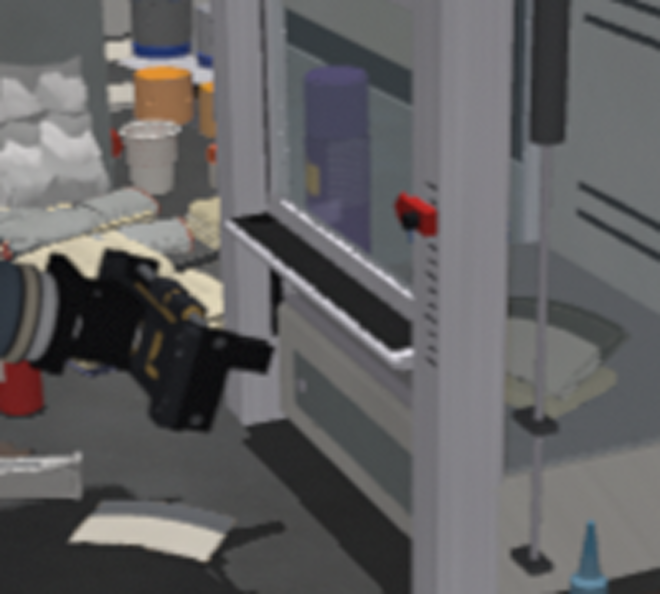

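```bash
python3 -c "
from go import *
go((.623,.132,.147),tool(-1.6,20,180))"
```

```text
pos [0.5737 0.1356 0.1436] q [  5.7  54.4 132.2 186.8  76.5 -89. ] F [ 1.1  3.9 -0.7]
 t [-0.251  0.565  0.029] r [ 0.004 -0.001  0.   ]
```

>>> arm_command(translation=[[-0.05, 0.12, 0], [-0.1, 0.24, 0.01], [-0.15, 0.36, 0.02], [-0.25, 0.56, 0.03], [-0.25, 0.56, 0.03]], rotation=[[0, 0, 0], [0, 0, 0], [0, 0, 0], [0, 0, 0], [0, 0, 0]], grip=[1, 1, 1, 1, 1])

```text
time_s: 14.0
position: [0.625, 0.126, 0.1504]
tcp_rot: [[-0.337, 0.941, -0.026], [0.01, -0.024, -1.0], [-0.941, -0.337, -0.001]]
force: [-0.7, -0.2, 0.1]
opening: 0.003
```

```bash
python3 -c "
from go import *
go((.623,.132,.165),tool(-1.6,20,180))"
```

```text
pos [0.625  0.126  0.1504] q [  3.5  51.1 125.7 185.   67.1 -90.2] F [-0.7 -0.2  0.1]
 t [-0.162 -0.087 -0.074] r [ 0.002 -0.001 -0.005]
```

>>> arm_command(translation=[[-0.06, -0.02, 0], [-0.12, -0.04, 0], [-0.14, -0.05, 0], [-0.16, -0.06, 0], [-0.16, -0.06, 0]], rotation=[[0, 0, 0], [0, 0, 0], [0, 0, 0], [0, 0, 0], [0, 0, 0]], grip=[1, 1, 1, 1, 1])

```text
time_s: 14.5
position: [0.6222, 0.127, 0.1628]
tcp_rot: [[-0.342, 0.939, -0.026], [0.01, -0.024, -1.0], [-0.94, -0.342, -0.001]]
force: [0.4, 0.4, 0.3]
opening: 0.004
```

>>> arm_command(translation=[[-0.03, -0.01, 0], [-0.06, -0.02, 0], [-0.08, -0.03, 0], [-0.1, -0.036, 0], [-0.12, -0.042, 0]], rotation=[[0, 0, 0], [0, 0, 0], [0, 0, 0], [0, 0, 0], [0, 0, 0]], grip=[1, 1, 1, 1, 1])

```text
time_s: 15.0
position: [0.6221, 0.1269, 0.1716]
tcp_rot: [[-0.346, 0.938, -0.026], [0.01, -0.024, -1.0], [-0.938, -0.346, -0.001]]
force: [1.2, 0.9, -3.6]
opening: 0.004
```

```bash
python3 -c "
from go import *
go((.625,.13,.27),tool(-1.6,20,180))"
```

```text
pos [0.6221 0.1269 0.1716] q [  3.6  47.5 126.1 185.3  63.4 -90.5] F [ 1.2  0.9 -3.6]
 t [-1.166 -0.393 -0.041] r [ 0.002 -0.001  0.004]
```

>>> arm_command(translation=[[-0.14, -0.05, 0], [-0.28, -0.1, 0], [-0.42, -0.15, 0], [-0.56, -0.2, 0], [-0.7, -0.25, 0]], rotation=[[0, 0, 0], [0, 0, 0], [0, 0, 0], [0, 0, 0], [0, 0, 0]], grip=[1, 1, 1, 1, 1])

```text
time_s: 15.5
position: [0.6218, 0.1268, 0.2307]
tcp_rot: [[-0.347, 0.937, -0.026], [0.01, -0.024, -1.0], [-0.938, -0.348, -0.001]]
force: [0.4, 0.0, -5.0]
opening: 0.005
```

>>> arm_command(translation=[[-0.1, -0.036, 0], [-0.2, -0.073, 0], [-0.3, -0.109, 0], [-0.38, -0.138, 0], [-0.4, -0.145, 0]], rotation=[[0, 0, 0], [0, 0, 0], [0, 0, 0], [0, 0, 0], [0, 0, 0]], grip=[1, 1, 1, 1, 1])

```text
time_s: 16.0
position: [0.6224, 0.1268, 0.267]
tcp_rot: [[-0.342, 0.939, -0.026], [0.01, -0.024, -1.0], [-0.94, -0.342, -0.002]]
force: [-3.6, -0.0, -4.2]
opening: 0.001
```

```bash
python3 -c "
from go import *
np.set_printoptions(precision=4,suppress=True)
S=cap('side','side4.png');T=cap('top','top4.png')
go((.625,.13,.27),tool(-1.6,20,180))
for t in('lip_edge','pointer_tip'):
    a=models.spot_point('side',t);b=models.spot_point('top',t)
    print(t,[(round(k['conf'],2),np.array(k['point'])*W) for k in a[:2]+b[:2]])
    if a and b: print(tri(S,np.array(a[0]['point'])*W,T,np.array(b[0]['point'])*W))
a=cv2.resize(S['image'][150:225,280:380],None,fx=8,fy=8,interpolation=cv2.INTER_CUBIC)
cv2.imwrite('pics/c6.png',a)
"
```

```text
pos [0.6228 0.1267 0.2669] q [  3.6  32.7 124.5 186.5  47.4 -92.6] F [-4.1  0.3 -1.9]
 t [-0.046  0.012 -0.042] r [ 0.002 -0.001 -0.001]
lip_edge [(0.64, array([315.008, 171.6  ])), (0.87, array([280.832, 210.576]))]
(array([0.6361, 0.1397, 0.2712]), [np.float64(0.005997996979933883), np.float64(0.00599799697993396)])
pointer_tip [(0.41, array([339.072, 182.112])), (0.45, array([360.576, 210.816]))]
(array([ 0.625 , -0.0295,  0.2974]), [np.float64(0.0020439262006659046), np.float64(0.0020439262006657823)])
```

View pics/c6.png

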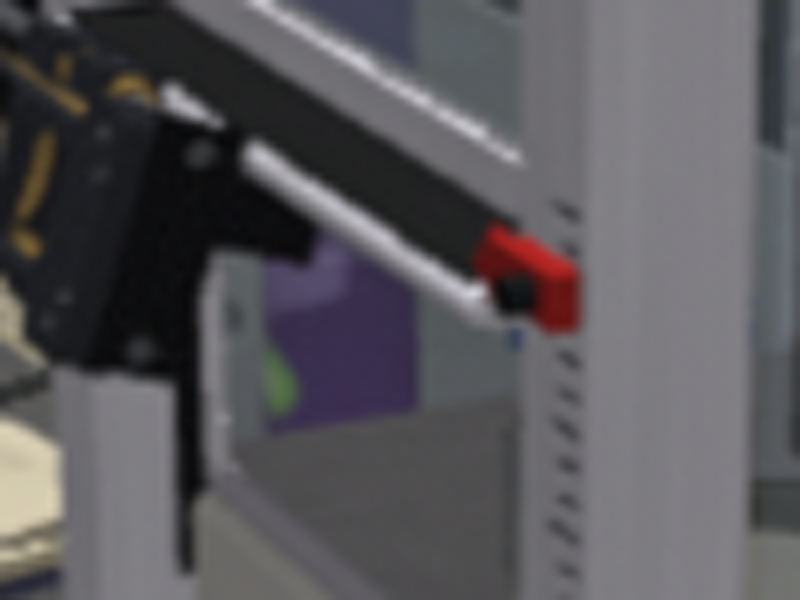

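```bash
cat > ov.py <<'E'
from h import *
import sys
O=np.array([.672,.129,0]);a=np.radians(-1.6);HX=np.array([np.cos(a),np.sin(a),0]);HY=np.array([-np.sin(a),np.cos(a),0])
def H(x,y,z): return O+HX*x+HY*y+np.array([0,0,z])
def draw(c,img,box,k,h,zt):
    r0,r1,c0,c1=box; im=cv2.resize(img[r0:r1,c0:c1],None,fx=k,fy=k,interpolation=cv2.INTER_CUBIC)
    def pl(pts,col): 
        q=((proj(c,pts)-[c0-.5,r0-.5])*k).astype(int); cv2.polylines(im,[q.reshape(-1,1,2)],False,col,1,cv2.LINE_AA)
    t=np.linspace(-np.pi/2,-1.5*np.pi,20)
    for y in(-.163,): pl([H(-.040+.006*np.cos(u),y,h+.006+.006*np.sin(u)) for u in t],(0,255,0))
    pl([H(-.04,-.163,h),H(-.04,.163,h)],(0,255,0)); pl([H(-.046,-.163,h+.006),H(-.046,.163,h+.006)],(255,255,0)); pl([H(-.04,-.163,h+.012),H(-.04,.163,h+.012)],(255,0,255))
    p=H(-.043,-.163,zt); q=((proj(c,p)-[c0-.5,r0-.5])*k)[0].astype(int); cv2.drawMarker(im,tuple(int(v) for v in q),(0,255,255),cv2.MARKER_CROSS,14,1)
    return im
E
python3 - <<'E'
from ov import *
S=cap('side');T=cap('top')
s0=cv2.imread('pics/side0.png')
a=draw(S,S['image'],(170,200,318,356),10,.274,.297)
b=draw(T,T['image'],(195,225,336,386),8,.274,.297)
c=draw(S,s0,(208,238,318,356),10,.175,.297)
o=np.zeros((600,800,3),np.uint8);o[:300,:380]=a;o[:300,400:780]=c;o[300:540,:400]=b
cv2.imwrite('pics/c7.png',o)
E
```

```text
(no output)
```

View pics/c7.png

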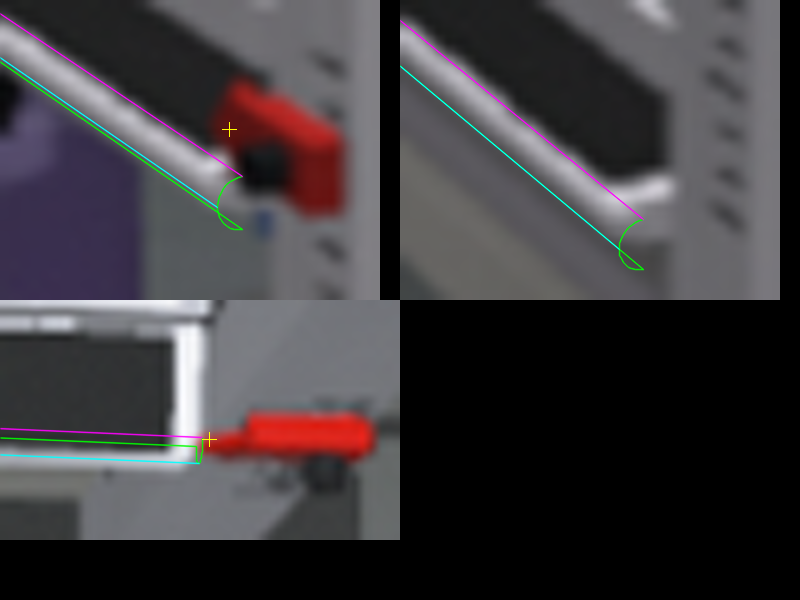

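>>> arm_command(translation=[[-0.04, -0.015, 0], [-0.08, -0.03, 0], [-0.12, -0.044, 0], [-0.14, -0.051, 0], [-0.14, -0.051, 0]], rotation=[[0, 0, 0], [0, 0, 0], [0, 0, 0], [0, 0, 0], [0, 0, 0]], grip=[1, 1, 1, 1, 1])

```text
time_s: 16.9
position: [0.6234, 0.1266, 0.2792]
tcp_rot: [[-0.34, 0.94, -0.026], [0.011, -0.024, -1.0], [-0.94, -0.34, -0.002]]
force: [0.6, 0.2, -2.3]
opening: 0.006
```

```bash
python3 - <<'E'
from go import *
from ov import draw
np.set_printoptions(precision=4,suppress=True)
S=cap('side','side5.png')
go((.625,.13,.27),tool(-1.6,20,180))
s0=cv2.imread('pics/side0.png')
k=20
o=np.zeros((600,800,3),np.uint8)
f=lambda im,r,c:cv2.resize(im[r:r+29,c:c+19],(19*k,29*k),interpolation=cv2.INTER_CUBIC)
o[:580,:380]=f(S['image'],165,334);o[:580,400:780]=f(s0,165,334)
for i in range(0,29,5):
    cv2.putText(o,str(165+i),(380,i*k+10),0,.35,(255,255,255)); 
    o[i*k,::8]=(255,255,0)
# sash motion by template match of nose corner between side0 and current, and previous
a=s0[205:245,322:342]; 
for n in('side4.png','side5.png'):
    im=cv2.imread('pics/'+n)
    # lip front-left strip portion away from gripper/pointer
    t=cv2.resize(s0[200:232,318:336],None,fx=8,fy=8,interpolation=cv2.INTER_CUBIC); w=cv2.resize(im[140:215,314:340],None,fx=8,fy=8,interpolation=cv2.INTER_CUBIC)
    m=cv2.matchTemplate(w,t,cv2.TM_CCOEFF_NORMED); _,v,_,l=cv2.minMaxLoc(m); print(n,v,'shift col',l[0]/8+314-318,'row',l[1]/8+140-200)
cv2.imwrite('pics/c8.png',o)
E
```

```text
pos [0.6234 0.1266 0.2792] q [  3.6  30.9 124.  186.7  45.2 -92.9] F [ 0.2 -0.6 -2.2]
 t [ 0.102  0.056 -0.042] r [ 0.002 -0.001 -0.002]
side4.png 0.8285406231880188 shift col 1.625 row -37.875
side5.png 0.8113555908203125 shift col 2.125 row -43.0
```

View pics/c8.png

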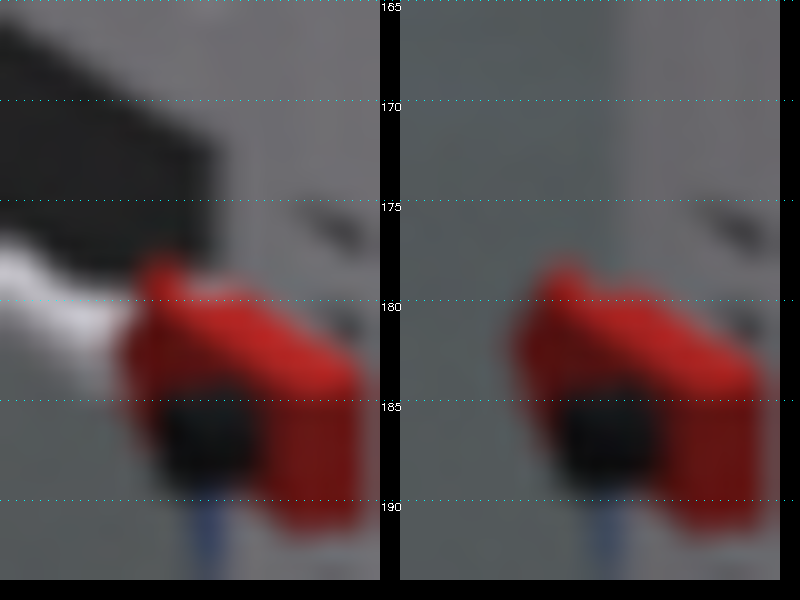

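>>> arm_command(translation=[[-0.03, -0.01, 0], [-0.05, -0.018, 0], [-0.06, -0.022, 0], [-0.06, -0.022, 0]], rotation=[[0, 0, 0], [0, 0, 0], [0, 0, 0], [0, 0, 0]], grip=[1, 1, 1, 1])

```text
time_s: 17.35
position: [0.6231, 0.1266, 0.2836]
tcp_rot: [[-0.341, 0.94, -0.026], [0.011, -0.024, -1.0], [-0.94, -0.341, -0.002]]
force: [-0.4, -0.6, -3.3]
opening: 0.003
```

```bash
cat > prof.py <<'E'
from go import *
from ov import H
np.set_printoptions(precision=2,suppress=True,linewidth=200)
S=cap('side','side_p.png'); g=cv2.cvtColor(S['image'],cv2.COLOR_BGR2GRAY)
print(bot.read_state()['position'],bot.read_state()['force'])
print('rows',168,'..',191)
for c in (328,330,332,334,336,338,339): print(c,g[168:192,c])
# model: silhouette line rows at given columns for h
def sil(h,cols):
    t=np.linspace(0,2*np.pi,73); out=[]
    rows=[]
    for u in t:
        q=proj(S,[H(-.040+.006*np.cos(u),y,h+.006+.006*np.sin(u)) for y in(-.163,-.05)])
        rows.append(q[0,1]+(np.array(cols)-q[0,0])*(q[1,1]-q[0,1])/(q[1,0]-q[0,0]))
    rows=np.array(rows); return rows.min(0),rows.max(0)
for zt in(.288,.298):
    ap=proj(S,H(-.043,-.163,zt))[0]; print('apex',ap,'sil at apex col minus apex row if h=zt',[r-ap[1] for r in sil(zt,[ap[0]])])
print('model rows h=.290', sil(.290,[328,332,336,339.3]))
T=cap('top');print('tip tri',tri(S,(339.3,181.5),T,(360.1,212.6)))
E
python3 prof.py; python3 -c "
import cv2
s0=cv2.imread('pics/side0.png')
for c in range(337,344): print(c,s0[174:192,c,2].astype(int)-s0[174:192,c,1])"
```

```text
[0.62 0.13 0.28] [ 0.3  -0.68 -3.01]
rows 168 .. 191
328 [ 34  33  62 127 180 175 144 110  84  64  62  63  63  62  55  52  52  52  52  52  53  53  52  52]
330 [ 33  33  33  39  72 133 180 155 120  91  65  59  59  56  51  50  50  51  50  51  52  51  50  52]
332 [ 33  35  34  34  31  57 128 187 167 131 101  79  74  73  75  76  76  76  76  75  74  73  75  73]
334 [ 34  35  33  35  34  32  47 104 161 173 142 110  93  87  87  88  88  87  88  87  86  87  87  87]
336 [ 34  34  34  34  34  33  31  38  96 168 182 152 118  98  88  87  86  87  86  87  88  87  87  87]
338 [ 32  33  32  34  34  33  33  31  40 110 191 191 159 123 101  91  87  87  87  87  87  88  88  87]
339 [ 36  33  33  33  34  34  33  30  40 114 199 202 154 107  83  79  78  81  87  87  87  87  87  86]
apex [340.47 186.49] sil at apex col minus apex row if h=zt [array([-7.03]), array([-0.32])]
apex [340.46 182.05] sil at apex col minus apex row if h=zt [array([-7.02]), array([-0.33])]
model rows h=.290 (array([170.51, 173.1 , 175.68, 177.82]), array([176.92, 179.6 , 182.28, 184.49]))
tip tri (array([ 0.62, -0.03,  0.3 ]), [np.float64(0.00033816543489786324), np.float64(0.00033816543489774366)])
337 [-6 -6 -6 -6 -5 -6 -6 -6 -6 -7 -6 -6 -6 -7 -6 -6 -5 -6]
338 [-5 -6 -5 -6 -7 -7 -6 -3  0 -5 -6 -6 -6 -6 -6 -6 -6 -6]
339 [-5 -6 -6 -7 -6 -4  4 18 25 15  9  4 -6 -6 -6 -6 -6 -6]
340 [-6 -6 -7 -6  1 19 34 52 62 53 41 31 10  4 -5 -7 -6 -5]
341 [-6 -7 -7  3 38 80 75 67 67 65 55 40 24 12 -3 -5 -6 -6]
342 [ -6  -6  -7   7  58 109 103  71  64  59  37   9   4   2  -3  -4  -6  -6]
343 [ -6  -6  -6  -2  25  74 117  93  68  60  29   1  -1   0  -1  -4  -7  -9]
```

>>> arm_command(translation=[[-0.02, -0.007, 0], [-0.04, -0.014, 0], [-0.054, -0.02, 0], [-0.054, -0.02, 0], [-0.054, -0.02, 0]], rotation=[[0, 0, 0], [0, 0, 0], [0, 0, 0], [0, 0, 0], [0, 0, 0]], grip=[1, 1, 1, 1, 1])

```text
time_s: 17.95
position: [0.623, 0.1266, 0.2882]
tcp_rot: [[-0.341, 0.94, -0.026], [0.011, -0.024, -1.0], [-0.94, -0.341, -0.002]]
force: [0.8, -0.2, -3.6]
opening: 0.008
```

```bash
sed -i 's/precision=2/precision=4/; s/\[r-ap/[r-ap/; s/(339.3,181.5)/(338.9,182.0)/' prof.py; python3 prof.py
```

```text
[0.623  0.1266 0.2882] [-0.0248 -0.6801 -2.0725]
rows 168 .. 191
328 [ 61 127 180 175 145 110  86  64  62  62  62  62  62  62  55  52  52  52  53  52  53  54  52  52]
330 [ 32  39  72 133 180 155 120  91  65  58  58  59  58  56  50  49  50  51  51  50  50  51  51  51]
332 [ 34  33  33  57 127 187 165 129 100  80  75  74  74  74  75  75  75  75  75  74  74  73  74  75]
334 [ 34  34  34  31  49 114 178 173 140 109  93  85  85  88  89  88  88  87  87  87  87  87  87  88]
336 [ 34  34  34  34  32  42 100 167 181 150 117  96  86  86  87  87  86  86  87  87  87  87  87  88]
338 [ 34  34  34  33  32  31  40 110 190 189 158 124 106  89  84  86  87  87  87  89  86  87  87  86]
339 [ 34  35  34  34  34  30  40 112 198 204 170 131 105  79  67  73  78  80  86  87  86  87  87  87]
apex [340.4749 186.4863] sil at apex col minus apex row if h=zt [array([-7.0268]), array([-0.3193])]
apex [340.4599 182.0476] sil at apex col minus apex row if h=zt [array([-7.0168]), array([-0.3292])]
model rows h=.290 (array([170.5082, 173.0958, 175.6833, 177.8181]), array([176.9214, 179.6021, 182.2827, 184.4943]))
tip tri (array([ 0.6228, -0.0292,  0.2974]), [np.float64(0.00021792749257001955), np.float64(0.00021792749256995092)])
```

>>> arm_command(translation=[[-0.01, -0.004, 0], [-0.01, -0.004, 0], [-0.01, -0.004, 0]], rotation=[[0, 0, 0], [0, 0, 0], [0, 0, 0]], grip=[1, 1, 1])

```text
time_s: 18.35
position: [0.6229, 0.1267, 0.2887]
tcp_rot: [[-0.342, 0.939, -0.026], [0.01, -0.024, -1.0], [-0.94, -0.342, -0.002]]
force: [0.5, -1.1, -3.5]
opening: 0.005
```

>>> arm_command(translation=[[0.04, 0.015, 0], [0.12, 0.044, 0], [0.22, 0.08, 0], [0.29, 0.107, 0], [0.29, 0.107, 0]], rotation=[[0, 0, 0], [0, 0, 0], [0, 0, 0], [0, 0, 0], [0, 0, 0]], grip=[1, 1, 1, 1, 1])

```text
time_s: 18.85
position: [0.6229, 0.1267, 0.2625]
tcp_rot: [[-0.344, 0.939, -0.026], [0.01, -0.024, -1.0], [-0.939, -0.344, -0.001]]
force: [0.1, -1.3, 0.4]
opening: 0.011
```

>>> arm_command(translation=[[0.07, -0.19, 0], [0.14, -0.38, 0.01], [0.2, -0.56, 0.02], [0.27, -0.75, 0.03], [0.34, -0.94, 0.03]], rotation=[[0, 0, 0], [0, 0, 0], [0, 0, 0], [0, 0, 0], [0, 0, 0]], grip=[1, 1, 1, 1, 1])

```text
time_s: 19.35
position: [0.5427, 0.1263, 0.2646]
tcp_rot: [[-0.341, 0.94, -0.026], [0.01, -0.024, -1.0], [-0.94, -0.341, -0.002]]
force: [0.3, 0.2, 0.1]
opening: 0.003
```

```bash
python3 prof.py | head -9; python3 - <<'E'
from ov import *
S=cap('side','side6.png');T=cap('top','top6.png')
for t in('lip_edge','pointer_tip'):
    a=models.spot_point('side',t);b=models.spot_point('top',t)
    if a and b: print(t,a[0]['conf'],b[0]['conf'],tri(S,np.array(a[0]['point'])*W,T,np.array(b[0]['point'])*W))
o=np.zeros((600,800,3),np.uint8)
im=S['image']
o[:420,:560]=cv2.resize(im[160:195,308:355],(560,420),interpolation=cv2.INTER_CUBIC)
o[420:600,:240]=cv2.resize(im[330:420,290:410],(240,180));o[420:600,250:550]=cv2.resize(im[130:280,150:400],(300,180))
o[0:300,570:800]=cv2.resize(T['image'][195:325,340:440],(230,300))
cv2.imwrite('pics/c9.png',o)
E
```

```text
[0.5398 0.1265 0.2633] [-1.5605  0.0318 -0.833 ]
rows 168 .. 191
328 [ 61 134 192 171 136 104  78  61  62  63  62  63  63  62  55  52  52  52  52  52  53  52  53  51]
330 [ 31  42  90 148 176 149 112  86  63  59  58  60  58  56  51  50  51  51  50  52  50  51  51  51]
332 [ 34  34  35  68 134 182 158 123  94  78  75  74  75  73  75  75  75  75  75  74  73  74  74  74]
334 [ 34  33  32  31  58 129 189 168 132 104  91  85  85  87  88  89  88  88  88  86  88  86  87  87]
336 [ 35  33  34  32  31  49 115 177 175 143 111  94  86  87  87  87  88  87  87  88  87  87  88  87]
338 [ 33  34  33  34  33  30  46 124 201 185 151 120 103  87  83  86  88  87  87  88  87  87  87  87]
339 [ 35  35  33  34  31  32  45 126 211 197 163 125 103  75  67  74  78  80  87  87  87  88  88  87]
lip_edge 0.71 0.7 (array([ 0.52874987, -0.19595177,  0.41040958]), [np.float64(0.03928623147921461), np.float64(0.03928623147921474)])
```

View pics/c9.png

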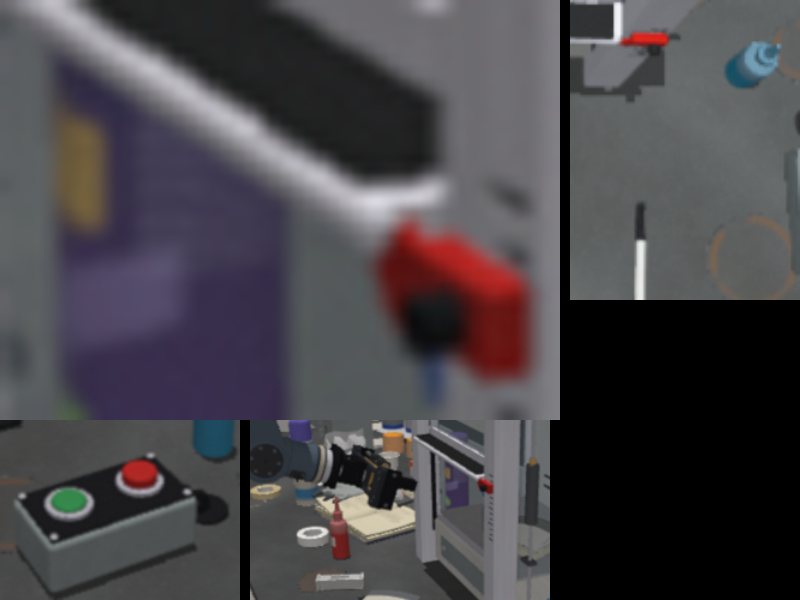

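```bash
python3 -c "
from rig import bot
print(bot.read_state()['force']); print(bot.hand_in())"
```

```text
[0.41911903 0.47540204 0.31992811]
the job is handed in; nothing more can be done
None
```

I pressed the fan button, raised the sash to the red pointer and handed the job in at about 19.5 s of the 51 s allowed. The hand-in reports no verdict.

- **Fan button:** I pressed the green button straight down with closed fingertips until it bottomed, with the tips about 67 mm above the bench at 11 N. The pictures afterwards show it sunk into its ring, with the red button still out.
- **Sash:** I put the closed fingertips under the middle of the lip and pushed up with 2–5 N, without pinching. I then lowered the fingers about 26 mm and drew back about 80 mm. The wrist force is near zero, so the robot is touching nothing.
- **Height:** The underside of the lip comes out at about 296 mm, from the arm's position plus an assumed finger half-width. The pointer tip comes out at 296–297 mm from the cameras. The last side picture shows the lip still there after I drew away, level with the tip to about 1–2 mm.
- **Checks that disagreed:** Earlier readings of the lip height in the pictures differed by up to about 5 mm before I settled on the final figure. In the last check the network gave a meaningless position for the lip (residual 39 mm) and did not find the pointer in both views. The final height therefore rests on the arm's position and on edges read in the side picture.
- **Loose things:** I made no contact with them that I know of, and the ones visible in the last pictures looked in place. I did not measure them again. The jar did not show clearly.

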